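Seal the cracker tub on the wine-shop counter

ROBOT

A 7-joint arm with a two-finger parallel gripper is mounted at the origin on the work surface. World frame = base frame: x ahead of the robot, y to its left, z up, the work surface at z = 0. Lengths are in mm, angles in rad, forces in N, time in s.
With the tool pointing down it reaches from about 400 to 875 mm from the base axis. Payload 19.3 kg.
Tool frame: the origin (TCP) lies at the very end of the fingers, on their centre line; the grasp point (between the pads) lies 19 mm behind it; z points along the fingers, y is the line along which they close (so a half turn about z gives the same grasp; the last joint's range is limited). The gripper opens to 85 mm and grips with 20 to 120 N. Pads are 22 mm wide; open, the fingers measure 114 mm over their backs; the gripper's body (76 mm by 85 mm) begins 54 mm behind the grasp point. The pads swing forward as they close: fully open they stand 13 mm farther back than shut.
Start: joints at [1.111, 0.521, -0.036, 1.599, 0.021, 1.021, -0.113], TCP at [237.474, -578.118, 208.391] pointing down, gripper open.
Joint ranges: [-2.91, 2.91], [-0.3, 2.13], [-1.5, 1.42], [0.17, 2.43], [-1.26, 4.41], [0.16, 1.93], [-2.52, 2.52]. Speed limits (rad/s): [1.89, 1.89, 2.39, 2.39, 3.01, 3.01, 3.01].

INTERFACE

Orientations are given as a unit quaternion [x, y, z, w].
In Python, from workcell import env gives the robot as it stands.
- The arm moves only by the shell command python3 -m handwheel 'ROWS' [OPENING]. ROWS is a JSON object of lists of equal length, an entry for each row: "delta_pos": the shift along the world's x, y, z in m, a list of three; "dr": the turn, a rotation vector about the world's x, y, z in rad, a list of three. In form: {"delta_pos": [[tx, ty, tz], ...], "dr": [[wx, wy, wz], ...]}. A call has exactly 10 rows; each row shifts and turns the commanded pose from where the row before left it; what a row does not reach is not made up. A row lasts 1/8 s, in which the tool goes at most 62.5 mm and 10.7 degrees, less where a joint would pass 70% of its speed; a pose out of reach is approached as far as the arm can. A call with a gripper value outside its range is refused whole. OPENING is the closure in counts, from 0 (fully open) to 255 (shut), set as the call begins (- or left out, the last holds). The fingers move at their own pace and stop on an object; the grip force is fixed at half the most. Time passes only in rows, so rows that do not move let the fingers close, or fill a call up. It gives the time, the measured TCP pose, the force, the opening and the grip force at its end, in the units of the state.
- env.sense(): the state, without advancing time (a new reading comes with each control period).
- env.snapshot(name): name is "scene" or "side" or "wrist"; returns a dict with "frame" (384x512x3 uint8, red, green, blue), "fov_y" (degrees; the focal length in pixels is half the picture's height over the tangent of half this angle, whatever the lens; pixels are square), "cx", "cy" (the principal point, pixels), "k1" (the pictures are not rectified: a ray, as slopes to the right and down, at radius r is drawn at 1 + k1 r^2 times it, then the intrinsics apply), "xyz" and "attitude" of the camera in the world. Camera axes: x right, y down, z forward; pixel columns grow to the right and rows downward; lengths in mm; the calibration is good to about 2 mm. A picture is of the moment at which its call begins. There is no depth.
- env.close_job(): hands the job in; it is judged then, once.
Trained networks look in a picture, given as the dict that the camera call returned (one of the last four; its "shot" number tells which), for a name from the list of things; names that differ only in an ending like _2 or _b are one class to them, and where a whole thing is asked for, a point or a joint stands for the part that bears it (a point fixed in the world has none). Each returns a list of dicts, best first, with "confidence" (0 to 1); they miss things now and then, are a little off and sometimes report something else, mostly with a low value. They report only what shows in the picture. A call takes as long as a camera call. They do not tell look-alikes from the thing itself.
- env.spot_in(thing, picture): "extent" ([centre column, centre row, width, height] in pixels, round what is visible of it).
- env.trace(thing, picture): "pixels" (384x512 bool, what is visible of it) and "extent" ([centre column, centre row, width, height] in pixels, round what is visible of it).
The state is a dict: "time": time; "qpos": joint angles; "qd": joint speeds; "tau": joint torques, N m; "position": TCP position; "orientation": TCP orientation; "wrist_force": force on the tool from outside, world axes, zero at the start; "torque": the same for the moment, N m; "opening": finger opening in mm; "gripper_force": force on a finger pad.
Only numpy, scipy, OpenCV 4.12 (cv2) and the standard library are available. Lean on these libraries where they do the work, as an engineer would, in place of code of your own. Each camera call takes 0.05 s, during which the arm holds its last target. There are 200 camera calls.

TASK

On the wine-shop counter the lid of the cracker tub (burgundy-red lid) is only resting on its seal. Press it down around its edge, corner by corner, until the lid is flush on the tub all the way round; press firmly but do not force it, and do not touch the tub with the navy-blue lid, which is already sealed.

Things in the scene. Friction and masses are not known exactly. Their poses are not given: they have to be found in the camera images.
- tub_red: Clear tub with round crackers, fixed; 150 (x) by 200 mm (y) over the rim, rim 80 mm up. Origin: centre of its underside, on the counter, z up. A pale seal in four corner sections stands 8 mm above the rim; each yields to about 11 N on the lid above it, sinks 8 mm until the lid meets the rim, and stays down; meanwhile the lid rocks, the opposite corner rising up to 10 mm.
- lid_red: Burgundy rigid lid, 154 (x) by 204 mm (y), 6 mm thick, loose on the seal, kept centred by a plug beneath (3 mm play). Origin: centre of its flat top, z up, x and y as the tub's. Top 94 mm above the counter at first, 86 mm when seated. Lighter round thumb marks, 24 mm wide, at x = +-60, y = +-85 mm show where to press; press there, not in the middle. Over 70 N cracks it.
- tub_blue: The other tub, same size, with corks in it and a navy-blue lid that is already sealed (top face 86 mm above the counter), fixed to the counter. Origin at the centre of its underside. Not to be touched.
Not all that is in view belongs to the job. What is shaped like the tub_red but orange is not meant.

How it is judged:
By the outcome, as a careful person would: the job done as asked, in the order asked, and still so for the second after the job is handed in, with the robot touching nothing.
It also fails if it takes over 59 s, if anything falls off the work surface, if the arm or the gripper's body presses on something with over 40 N, if the wrist force passes 120 N, or if a joint passes its speed limit or range.

## Working session

There is one attempt and no reset: what is moved stays moved. The work goes in short steps, Python scripts to look and compute and a shell command to move; the robot and the scene stay as the last step left them, time stands still between calls to the robot, and variables do not carry over. Pictures are saved under pics/ and viewed, at most 10 in all, crops included, and the job is handed in when it is done.

```bash
mkdir -p pics; ls; cat > h.py <<'E'
import numpy as np, cv2
from scipy.spatial.transform import Rotation as R
from workcell import env
def K(s):
    h,w=s["frame"].shape[:2]; f=h/2/np.tan(np.radians(s["fov_y"])/2)
    return np.array([[f,0,s["cx"]],[0,f,s["cy"]],[0,0,1.]])
def rays(s,uv):
    p=cv2.undistortPoints(np.float64(uv).reshape(-1,1,2),K(s),np.array([s["k1"],0,0,0.])).reshape(-1,2)
    return R.from_quat(s["attitude"]).apply(np.c_[p,np.ones(len(p))])
def atz(s,uv,z):
    d=rays(s,uv); c=np.array(s["xyz"]); return c+d*((z-c[2])/d[:,2])[:,None]
def proj(s,P):
    q=R.from_quat(s["attitude"]).inv().apply(np.float64(P).reshape(-1,3)-s["xyz"])
    return cv2.projectPoints(q,np.zeros(3),np.zeros(3),K(s),np.array([s["k1"],0,0,0.]))[0].reshape(-1,2)
E
python3 - <<'E'
from h import *
out=[]
for n in ["scene","side","wrist"]:
    s=env.snapshot(n); out.append(s["frame"]); print(n,s["xyz"],s["attitude"],s["fov_y"],s["k1"])
    for t in ["lid_red","tub_red","tub_blue"]:
        for r in env.trace(t,s)[:4]: 
            m=r["pixels"]; print(t,round(r["confidence"],2),np.round(r["extent"]),s["frame"][m].mean(0).round())
    cv2.imwrite(f"pics/{n}0.png",s["frame"][:,:,::-1])
print(env.sense())
E
```

```text
pics
scene [999.93524929  17.19281584 874.41974072] [ 0.74147656  0.58167194 -0.20575587 -0.2636945 ] 50.28927238497333 -0.06381452969624697
lid_red 0.57 [290. 249.  98.  95.] [148.  42.  57.]
tub_red 0.95 [286. 278.  91.  65.] [133. 126. 116.]
tub_red 0.86 [308. 157.  86.  80.] [157.  98.  49.]
tub_red 0.79 [403. 205.  70.  89.] [166. 105.  53.]
tub_blue 0.57 [114. 284. 114. 107.] [ 59.  67. 111.]
side [ 112.37754535 1279.21795356  744.0501028 ] [-0.10873889  0.8598918  -0.4956969   0.05519529] 47.7338101442275 -0.05003521464715928
lid_red 0.96 [202. 185.  71.  41.] [169.  43.  57.]
tub_red 0.86 [292. 238.  78.  78.] [190. 113.  45.]
tub_red 0.61 [202. 205.  65.  42.] [152. 138. 121.]
tub_red 0.59 [190. 269. 100.  89.] [188. 111.  42.]
tub_blue 0.75 [241. 145.  66.  41.] [ 99.  95. 110.]
wrist [ 308.99464053 -548.16193385  373.65105196] [ 0.82048075 -0.55044058 -0.08584841  0.12828307] 59.42772185921096 -0.042120102415476035
{'time': 0.6, 'qpos': array([ 1.11081548,  0.52138553, -0.03633097,  1.59952427,  0.02117546,
        1.02110663, -0.11280723]), 'qd': array([-5.92346124e-05, -1.12899649e-03,  1.85306614e-04,  7.77480496e-04,
       -2.34440255e-04,  1.26477019e-03, -1.45974923e-03]), 'tau': array([-1.76024496e-03, -9.26536274e+01,  1.97642282e+00, -3.70168591e+01,
        1.78358954e-02,  2.12734056e-03,  8.63765763e-05]), 'position': array([ 237.48142774, -578.09736004,  208.39074277]), 'orientation': array([ 9.81072350e-01,  1.93641535e-01,  1.20896369e-05, -2.39934748e-05]), 'wrist_force': array([ 0.19937265, -0.30868784, -0.26850465]), 'torque': array([-0.04305021,  0.05193957, -0.04254206]), 'gripper_force': 0.0, 'opening': 85.49098596611972}
```

View pics/scene0.png

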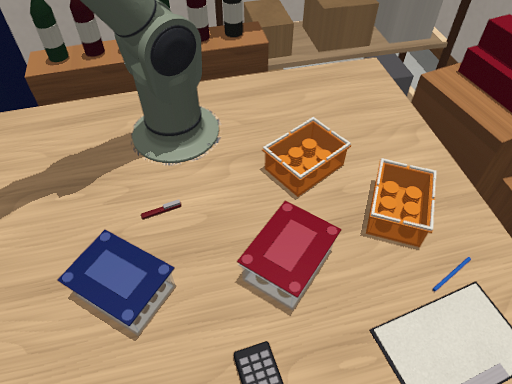

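View pics/side0.png

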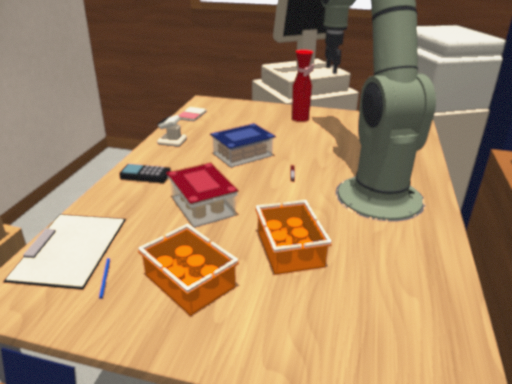

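The scene view shows these candidates:
- Burgundy lid at (290,249), on the clear cracker tub. This is the target; in the side view it is at (202,185).
- Navy lid at (114,284). Not to be touched.
- Orange open tubs at (308,157) and (403,205). These are decoys.

Next I fit the lid pose and check it in one crop.

```bash
cat > fit.py <<'E'
from h import *
from scipy.optimize import least_squares
def corners(p,z=94,hx=77,hy=102):
    c,s=np.cos(p[2]),np.sin(p[2]); L=np.array([[hx,hy],[-hx,hy],[-hx,-hy],[hx,-hy]])
    return np.c_[p[0]+L[:,0]*c-L[:,1]*s,p[1]+L[:,0]*s+L[:,1]*c,np.full(4,z)]
def quad(s,thing):
    m=max(env.trace(thing,s),key=lambda r:r["confidence"])["pixels"].astype(np.uint8)
    return m
E
python3 - <<'E'
from fit import *
def mask(f,box,col):
    h=cv2.cvtColor(f,cv2.COLOR_RGB2HSV)
    if col=="r": m=((h[...,0]<8)|(h[...,0]>165))&(h[...,1]>120)
    else: m=(h[...,0]>105)&(h[...,0]<130)&(h[...,1]>80)
    o=np.zeros(m.shape,np.uint8); x,y,w,hh=box; sl=np.s_[y-hh//2-8:y+hh//2+8,x-w//2-8:x+w//2+8]; o[sl]=m[sl]
    n,l,st,_=cv2.connectedComponentsWithStats(o); return (l==1+st[1:,4].argmax()).astype(np.uint8)
for col,z,bx in [("r",94,{"scene":(290,249,98,95),"side":(202,185,71,41)}),("b",86,{"scene":(114,280,114,107),"side":(241,140,66,41)})]:
    S={n:env.snapshot(n) for n in bx}; M={n:mask(S[n]["frame"],bx[n],col) for n in bx}
    H={n:cv2.convexHull(cv2.findContours(M[n],0,1)[0][0]).reshape(-1,2) for n in bx}
    def sil(s,p):  # filled silhouette of lid, top & bottom corners
        P=np.r_[corners(p,z),corners(p,z-6)]; h=cv2.convexHull(np.float32(proj(s,P)*16)).astype(np.int32)
        o=np.zeros(s["frame"].shape[:2],np.uint8); cv2.fillPoly(o,[h],255,cv2.LINE_AA,4); return o/255.
    def cost(p,names): return sum(np.abs(sil(S[n],p)-M[n]).sum()/M[n].sum() for n in names)
    from scipy.optimize import minimize
    for names in (["scene"],["side"],["scene","side"]):
        n=names[0]; c=atz(S[n],[np.argwhere(M[n]).mean(0)[::-1]],z)[0]
        best=min((minimize(cost,[c[0],c[1],a],args=(names,),method="Nelder-Mead",options=dict(initial_simplex=np.array([[c[0],c[1],a]]*4)+np.r_[np.zeros((1,3)),np.diag([15,15,.2])])) for a in np.arange(-1.5,1.6,.3)),key=lambda r:r.fun)
        print(col,names,best.x.round(3),best.fun)
    if col=="r":
        p=best.x; f=S["scene"]["frame"].copy()
        for P in (corners(p),corners(p,94,60,85)):
            q=proj(S["scene"],P); print(P.round(1).tolist())
            for u in q: cv2.circle(f,tuple(int(v) for v in u.round()),1,(0,255,0),-1)
        cv2.imwrite("pics/crop1.png",cv2.resize(f[180:320,220:360],(560,560),interpolation=0)[:,:,::-1])
E
```

```text
r ['scene'] [539.216 209.173   0.742] 0.05597565310111961
r ['side'] [545.543 203.147   0.747] 0.12714633543879458
r ['scene', 'side'] [541.764 208.26    0.741] 0.2088079949320248
[[529.8, 335.5, 94.0], [416.1, 231.6, 94.0], [553.7, 81.0, 94.0], [667.4, 184.9, 94.0]]
[[528.7, 311.5, 94.0], [440.1, 230.5, 94.0], [554.8, 105.0, 94.0], [643.4, 186.0, 94.0]]
b ['scene'] [ 516.707 -179.661   -0.758] 0.0620230933828576
b ['side'] [ 517.629 -188.522    2.382] 0.2990562808664613
b ['scene', 'side'] [ 517.414 -177.431   -0.757] 0.36719051114593104
```

View pics/crop1.png

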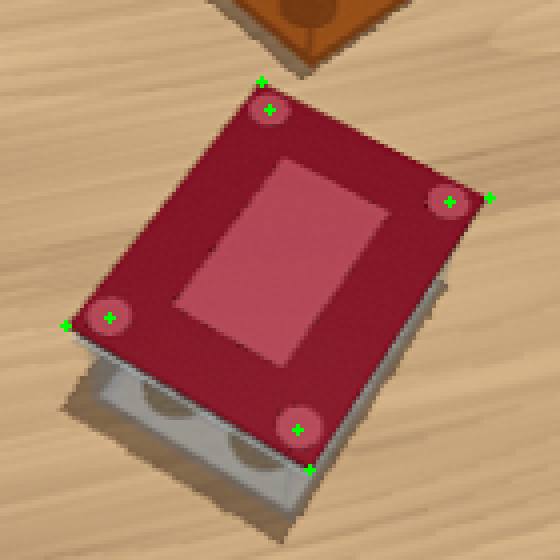

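The overlay confirms the lid: burgundy, on the clear tub, and the computed marks land on the thumb marks to within about 1 px. Before travelling I check the red bottle near the start, at side (302,90), for clearance.

```bash
python3 - <<'E'
from h import *
s=env.snapshot("side"); b=atz(s,[(302,119)],0)[0]; print("bottle base",b.round(), [ (z,proj(s,[[b[0],b[1],z]]).round().tolist()) for z in (100,200,300)])
p=env.sense()["position"]; print(proj(s,[p]).round())
print(R.from_quat(env.sense()["orientation"]).as_matrix().round(3).tolist())
E
```

```text
bottle base [ 352. -614.    0.] [(100, [[303.0, 98.0]]), (200, [[305.0, 77.0]]), (300, [[306.0, 54.0]])]
[[330.  79.]]
[[0.925, 0.38, -0.0], [0.38, -0.925, -0.0], [-0.0, 0.0, -1.0]]
```

View pics/wrist0.png

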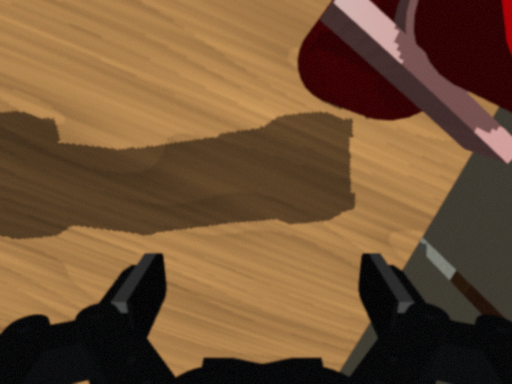

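The bottle is at about (352,-614), roughly 310 mm tall and next to the start pose. I leave along +y first, then swing round outside 400 mm radius, well above the blue lid, closing the fingers and turning 20° to line up with the lid.

```bash
python3 -m handwheel '{"delta_pos": [[0,0.05,0],[0,0.05,0],[0,0.05,0],[0.026,0.04,0],[0.026,0.04,0],[0.026,0.04,0],[0.026,0.04,0],[0.026,0.04,0],[0.026,0.04,0],[0.026,0.04,0]], "dr": [[0,0,0.035],[0,0,0.035],[0,0,0.035],[0,0,0.035],[0,0,0.035],[0,0,0.035],[0,0,0.035],[0,0,0.035],[0,0,0.035],[0,0,0.035]]}' 255
```

```text
time: 2.1
position: [420.3, -146.8, 208.7]
orientation: [0.932, 0.362, 0.0, 0.0]
wrist_force: [0.4, -0.8, -0.6]
opening: 0.2
gripper_force: 0.0
```

```bash
python3 -m handwheel '{"delta_pos": [[0.0223,0.042,0],[0.0223,0.042,0],[0.0223,0.042,0],[0.0223,0.042,0],[0.0223,0.042,0],[0.0223,0.042,0],[0,0,-0.025],[0,0,-0.025],[0,0,-0.025],[0,0,0]], "dr": [[0,0,0],[0,0,0],[0,0,0],[0,0,0],[0,0,0],[0,0,0],[0,0,0],[0,0,0],[0,0,0],[0,0,0]]}'
python3 - <<'E'
from h import *
o=[env.snapshot(n)["frame"] for n in ("scene","wrist")]
cv2.imwrite("pics/c2.png",np.hstack([cv2.resize(o[0][150:320,200:370],(400,400)),cv2.resize(o[1],(400,400))])[:,:,::-1])
E
```

```text
time: 3.35
position: [552.4, 103.7, 132.2]
orientation: [0.932, 0.362, -0.001, -0.0]
wrist_force: [0.7, 0.4, -0.2]
opening: 0.3
gripper_force: 0.0
```

View pics/c2.png

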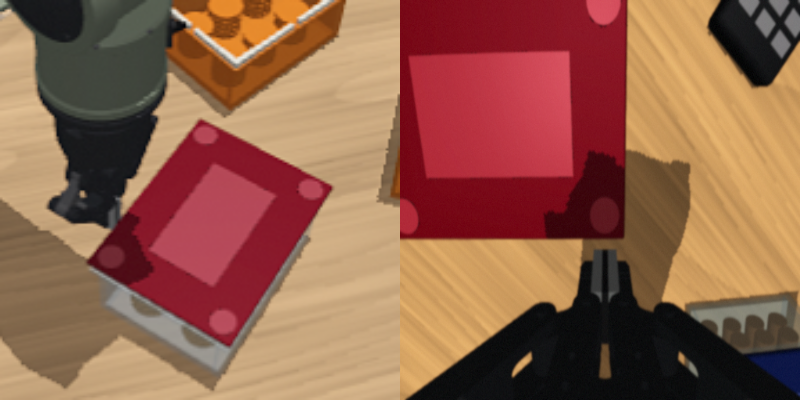

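Left (scene view): the fingers hang just beside the near-left mark. Right (wrist view): marks at about (262,206), (260,8) and (6,208) in original pixels. I use these to cross-check the mark positions.

```bash
python3 - <<'E'
from h import *
s=env.snapshot("wrist"); f=s["frame"]
print(atz(s,[(262,206),(260,8),(6,208)],94).round(1).tolist())
print(proj(s,[[554,105,94],[439,231,94],[643,186,94],[528,312,94],env.sense()["position"]]).round().tolist())
h=cv2.cvtColor(f,cv2.COLOR_RGB2HSV); t=env.trace("lid_red",s); m=t[0]["pixels"].astype(np.uint8); 
c=cv2.approxPolyDP(cv2.convexHull(cv2.findContours(m,0,1)[0][0]),6,True).reshape(-1,2); print(c.tolist(),atz(s,c,94).round(1).tolist())
E
```

```text
[[554.8, 105.9, 94.0], [639.9, 185.0, 94.0], [438.2, 231.4, 94.0]]
[[262.0, 208.0], [7.0, 208.0], [262.0, 2.0], [-36.0, 10.0], [263.0, 235.0]]
[[289, 0], [284, 228], [0, 229], [0, 0]] [[653.7, 176.0, 94.0], [553.1, 84.6, 94.0], [421.4, 227.0, 94.0], [546.4, 297.8, 94.0]]
```

Wrist and scene agree to about 1 mm. Pressing corner C at (554,105), in small steps.

```bash
python3 -m handwheel '{"delta_pos": [[0.002,0.0015,-0.012],[0,0,-0.012],[0,0,-0.010],[0,0,-0.002],[0,0,-0.002],[0,0,-0.001],[0,0,-0.001],[0,0,-0.001],[0,0,0],[0,0,0]], "dr": [[0,0,0],[0,0,0],[0,0,0],[0,0,0],[0,0,0],[0,0,0],[0,0,0],[0,0,0],[0,0,0],[0,0,0]]}'
```

```text
time: 4.8
position: [555.3, 105.4, 92.4]
orientation: [0.932, 0.362, 0.0, -0.0]
wrist_force: [0.4, -0.5, -0.7]
opening: 0.2
gripper_force: 0.0
```

```bash
python3 -m handwheel '{"delta_pos": [[0,0,-0.001],[0,0,-0.001],[0,0,-0.001],[0,0,-0.001],[0,0,-0.001],[0,0,0],[0,0,0],[0,0,0],[0,0,0],[0,0,0]], "dr": [[0,0,0],[0,0,0],[0,0,0],[0,0,0],[0,0,0],[0,0,0],[0,0,0],[0,0,0],[0,0,0],[0,0,0]]}'
```

```text
time: 6.05
position: [555.3, 105.4, 87.4]
orientation: [0.932, 0.361, 0.0, -0.0]
wrist_force: [0.6, -0.6, -0.3]
opening: 0.2
gripper_force: 0.0
```

```bash
python3 - <<'E'
from h import *
o=[env.snapshot(n)["frame"] for n in ("scene","side")]
cv2.imwrite("pics/c3.png",np.hstack([cv2.resize(o[0][180:310,220:350],(400,400)),cv2.resize(o[1][140:240,150:250],(400,400))])[:,:,::-1])
E
```

```text
(no output)
```

View pics/c3.png

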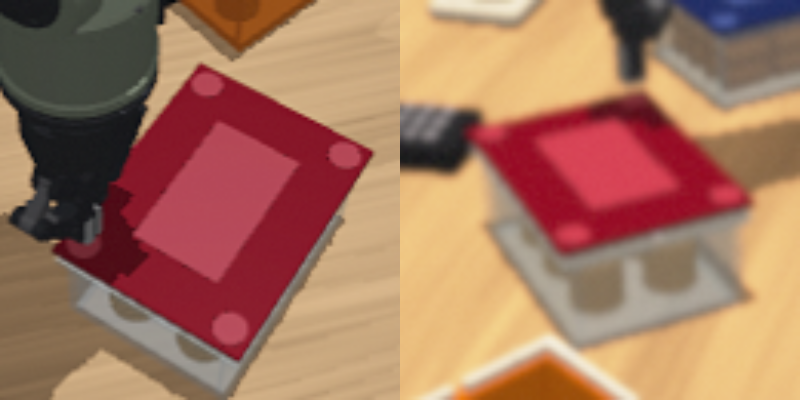

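The tip still seems to hover: scene (249,258), side (207.5,160), against the mark at side (208.7,164.5). I triangulate the tip and the mark.

```bash
python3 - <<'E'
from h import *
S=[env.snapshot(n) for n in ("scene","side")]; 
p=env.sense()["position"]; print(p.round(1),[proj(s,[p,[554,105,94]]).round(1).tolist() for s in S])
def tri(uvs):
    A=np.zeros((3,3));b=np.zeros(3)
    for s,u in zip(S,uvs):
        d=rays(s,[u])[0];d/=np.linalg.norm(d);M=np.eye(3)-np.outer(d,d);A+=M;b+=M@s["xyz"]
    return np.linalg.solve(A,b).round(1)
print("tip",tri([(249,258),(207.5,160)]),"mark",tri([(247,260),(208.7,164.5)]))
a=cv2.resize(S[0]["frame"][235:285,225:275],(400,400),interpolation=0);b=cv2.resize(S[1]["frame"][140:190,180:230],(400,400),interpolation=0)
cv2.imwrite("pics/c4.png",np.hstack([a,b])[:,:,::-1])
E
```

```text
[555.3 105.4  87.4] [[[247.1, 260.4], [246.7, 258.4]], [[208.0, 166.4], [208.4, 164.6]]]
tip [559.1 106.7 109. ] mark [555.2 104.   92.7]
```

View pics/c4.png

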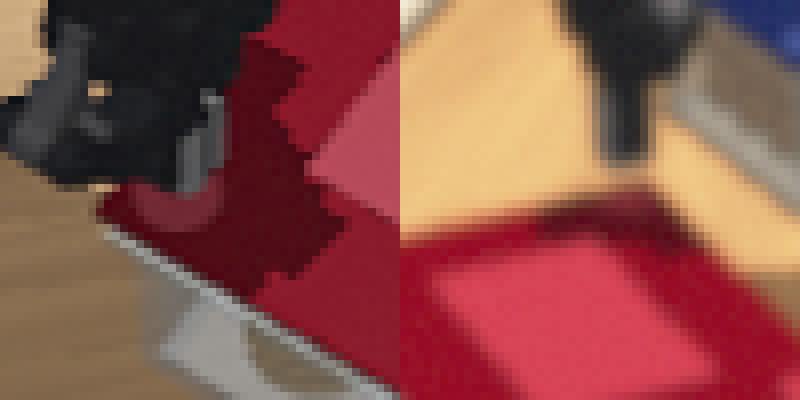

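The tip really is about 16–20 mm above what the reported TCP says, so contact should come near a TCP reading of 72–75. I trust the force and keep descending slowly.

```bash
python3 -m handwheel '{"delta_pos": [[0,0,-0.003],[0,0,-0.003],[0,0,-0.002],[0,0,-0.001],[0,0,-0.001],[0,0,-0.001],[0,0,-0.001],[0,0,0],[0,0,0],[0,0,0]], "dr": [[0,0,0],[0,0,0],[0,0,0],[0,0,0],[0,0,0],[0,0,0],[0,0,0],[0,0,0],[0,0,0],[0,0,0]]}'
```

```text
time: 7.5
position: [555.3, 105.4, 75.4]
orientation: [0.932, 0.362, 0.0, -0.0]
wrist_force: [-0.7, -0.1, 0.2]
opening: -0.1
gripper_force: 0.0
```

```bash
python3 -m handwheel '{"delta_pos": [[0,0,-0.001],[0,0,-0.001],[0,0,-0.001],[0,0,-0.001],[0,0,0],[0,0,0],[0,0,0],[0,0,0],[0,0,0],[0,0,0]], "dr": [[0,0,0],[0,0,0],[0,0,0],[0,0,0],[0,0,0],[0,0,0],[0,0,0],[0,0,0],[0,0,0],[0,0,0]]}'
```

```text
time: 8.75
position: [555.3, 105.4, 71.4]
orientation: [0.932, 0.361, -0.0, -0.0]
wrist_force: [0.4, 0.5, 0.3]
opening: -0.0
gripper_force: 0.0
```

```bash
python3 -m handwheel '{"delta_pos": [[0,0,-0.001],[0,0,-0.001],[0,0,-0.001],[0,0,0],[0,0,0],[0,0,0],[0,0,0],[0,0,0],[0,0,0],[0,0,0]], "dr": [[0,0,0],[0,0,0],[0,0,0],[0,0,0],[0,0,0],[0,0,0],[0,0,0],[0,0,0],[0,0,0],[0,0,0]]}'
python3 - <<'E'
from h import *
S=[env.snapshot(n) for n in ("scene","side")]
a=cv2.resize(S[0]["frame"][225:285,225:285],(400,400),interpolation=0);b=cv2.resize(S[1]["frame"][140:220,160:240],(400,400),interpolation=0)
cv2.imwrite("pics/c5.png",np.hstack([a,b])[:,:,::-1])
E
```

```text
time: 10.0
position: [555.4, 105.3, 68.9]
orientation: [0.932, 0.361, 0.0, 0.0]
wrist_force: [-3.8, -1.8, 11.6]
opening: -0.1
gripper_force: 5.9
```

View pics/c5.png

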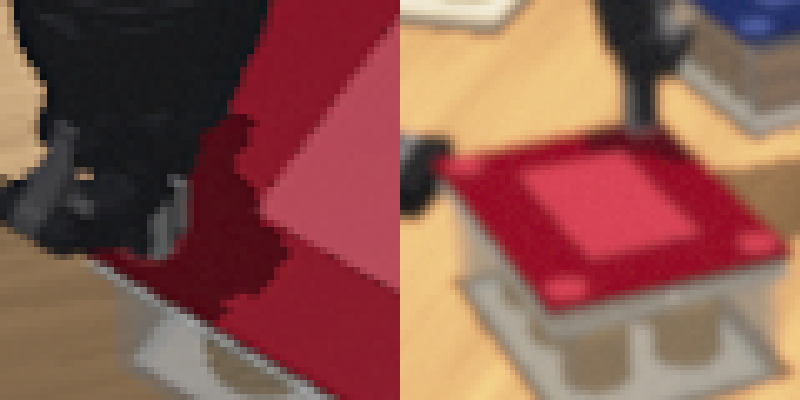

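Contact: 11.6 N upward at TCP z 68.9, with the tip on the mark. So lid top 94 corresponds to about TCP 69, and seated should be about 61. Continue down.

```bash
python3 -m handwheel '{"delta_pos": [[0,0,-0.001],[0,0,-0.001],[0,0,-0.001],[0,0,-0.001],[0,0,-0.001],[0,0,-0.001],[0,0,0],[0,0,0],[0,0,0],[0,0,0]], "dr": [[0,0,0],[0,0,0],[0,0,0],[0,0,0],[0,0,0],[0,0,0],[0,0,0],[0,0,0],[0,0,0],[0,0,0]]}'
```

```text
time: 11.35
position: [555.6, 105.1, 64.3]
orientation: [0.932, 0.361, 0.0, 0.001]
wrist_force: [-11.6, -4.1, 39.9]
opening: -0.1
gripper_force: 20.0
```

40 N is well past the seal's 11 N, with steady support, so corner C looks seated. I hop to the adjacent corner D (643,186) and then measure the marks' heights.

```bash
python3 -m handwheel '{"delta_pos": [[0,0,0.012],[0,0,0.012],[0.0295,0.027,0],[0.0295,0.027,0],[0.0295,0.027,0],[0,0,0],[0,0,0],[0,0,0],[0,0,0],[0,0,0]], "dr": [[0,0,0],[0,0,0],[0,0,0],[0,0,0],[0,0,0],[0,0,0],[0,0,0],[0,0,0],[0,0,0],[0,0,0]]}'
cat > marks.py <<'E'
from h import *
M=dict(A=(529,312),B=(439,231),C=(554,105),D=(643,186))
S=[env.snapshot(n) for n in ("scene","side")]
def mk(s,P):
    u=proj(s,[[*P,90]])[0]; f=s["frame"].astype(float)
    x,y=u.round().astype(int); w=8; g=f[y-w:y+w+1,x-w:x+w+1,1]; r=f[y-w:y+w+1,x-w:x+w+1]
    m=((r[...,0]>150)&(r[...,1]>50)&(r[...,1]<110)&(r[...,0]-r[...,1]>85)).astype(np.uint8)
    n,l,st,c=cv2.connectedComponentsWithStats(m,connectivity=4)
    if n<2: return None
    i=1+st[1:,4].argmax(); wt=(l==i); yy,xx=np.nonzero(wt); return (x-w+xx.mean(),y-w+yy.mean(),int(st[i,4]))
for k,P in M.items():
    o=[mk(s,P) for s in S]; print(k,[None if a is None else np.round(a,1).tolist() for a in o],end=" ")
    if None not in o:
        A=np.zeros((3,3));b=np.zeros(3)
        for s,u in zip(S,o):
            d=rays(s,[u[:2]])[0];d/=np.linalg.norm(d);Q=np.eye(3)-np.outer(d,d);A+=Q;b+=Q@s["xyz"]
        print(np.linalg.solve(A,b).round(1),end=" ")
    print("exp94/86",[proj(s,[[*P,94],[*P,86]]).round(1).tolist() for s in S])
E
python3 marks.py
```

```text
time: 12.6
position: [643.8, 186.1, 86.6]
orientation: [0.932, 0.361, 0.0, 0.0]
wrist_force: [-0.8, 0.0, -0.6]
opening: -0.2
gripper_force: 0.0
A [[334.2, 230.3, 23.0], [192.9, 198.2, 24.0]] [528.3 315.5  95.5] exp94/86 [[[332.0, 230.4], [331.5, 232.4]], [[192.3, 198.4], [192.5, 200.8]]]
B [None, [232.0, 187.9, 28.0]] exp94/86 [[[287.2, 206.9], [287.0, 208.9]], [[231.2, 188.5], [231.2, 190.9]]]
C [None, [203.5, 172.9, 26.0]] exp94/86 [[[246.7, 258.4], [246.8, 260.3]], [[208.4, 164.6], [208.5, 166.8]]]
D [None, None] exp94/86 [[[294.1, 286.5], [293.8, 288.2]], [[172.8, 172.7], [173.0, 174.9]]]
```

```bash
python3 -m handwheel '{"delta_pos": [[0,0,-0.003],[0,0,-0.003],[0,0,-0.003],[0,0,-0.003],[0,0,-0.003],[0,0,-0.001],[0,0,-0.001],[0,0,-0.001],[0,0,-0.001],[0,0,0]], "dr": [[0,0,0],[0,0,0],[0,0,0],[0,0,0],[0,0,0],[0,0,0],[0,0,0],[0,0,0],[0,0,0],[0,0,0]]}'
```

```text
time: 13.95
position: [643.9, 186.4, 68.0]
orientation: [0.932, 0.361, 0.0, 0.0]
wrist_force: [-3.4, -1.2, 9.6]
opening: -0.1
gripper_force: 4.5
```

```bash
python3 -m handwheel '{"delta_pos": [[0,0,-0.001],[0,0,-0.001],[0,0,-0.001],[0,0,0],[0,0,0],[0,0,0],[0,0,0],[0,0,0],[0,0,0],[0,0,0]], "dr": [[0,0,0],[0,0,0],[0,0,0],[0,0,0],[0,0,0],[0,0,0],[0,0,0],[0,0,0],[0,0,0],[0,0,0]]}'
```

```text
time: 15.2
position: [644.0, 186.3, 65.0]
orientation: [0.932, 0.361, 0.0, 0.0]
wrist_force: [-3.0, -1.8, 9.8]
opening: -0.2
gripper_force: 4.7
```

Sinking at a steady 10 N, so the seal is yielding. Onward to the rim.

```bash
python3 -m handwheel '{"delta_pos": [[0,0,-0.001],[0,0,-0.001],[0,0,0],[0,0,0],[0,0,0],[0,0,0],[0,0,0],[0,0,0],[0,0,0],[0,0,0]], "dr": [[0,0,0],[0,0,0],[0,0,0],[0,0,0],[0,0,0],[0,0,0],[0,0,0],[0,0,0],[0,0,0],[0,0,0]]}'
```

```text
time: 16.45
position: [644.1, 186.3, 63.7]
orientation: [0.932, 0.361, 0.0, 0.0]
wrist_force: [-5.9, -2.8, 20.3]
opening: -0.1
gripper_force: 10.2
```

```bash
python3 -m handwheel '{"delta_pos": [[0,0,-0.0007],[0,0,0],[0,0,0],[0,0,0],[0,0,0.012],[0,0,0.013],[-0.038,0.042,0],[-0.038,0.042,0],[-0.038,0.042,0],[0,0,0]], "dr": [[0,0,0],[0,0,0],[0,0,0],[0,0,0],[0,0,0],[0,0,0],[0,0,0],[0,0,0],[0,0,0],[0,0,0]]}'; python3 marks.py
```

```text
time: 17.7
position: [526.7, 316.8, 87.5]
orientation: [0.931, 0.365, 0.0, -0.001]
wrist_force: [-0.0, -0.9, 0.9]
opening: -0.2
gripper_force: 0.0
A [None, None] exp94/86 [[[332.0, 230.4], [331.5, 232.4]], [[192.3, 198.4], [192.5, 200.8]]]
B [None, None] exp94/86 [[[287.2, 206.9], [287.0, 208.9]], [[231.2, 188.5], [231.2, 190.9]]]
C [[246.9, 260.3, 83.0], [208.5, 166.9, 31.0]] [554.1 105.2  85.8] exp94/86 [[[246.7, 258.4], [246.8, 260.3]], [[208.4, 164.6], [208.5, 166.8]]]
D [[294.1, 288.1, 104.0], [173.4, 174.5, 21.0]] [642.4 185.8  87.2] exp94/86 [[[294.1, 286.5], [293.8, 288.2]], [[172.8, 172.7], [173.0, 174.9]]]
```

C and D now measure 86–87 mm, so both are seated. Next is A.

```bash
python3 -m handwheel '{"delta_pos": [[0,0,0],[0,0,-0.003],[0,0,-0.003],[0,0,-0.003],[0,0,-0.003],[0,0,-0.002],[0,0,-0.002],[0,0,-0.001],[0,0,-0.001],[0,0,0]], "dr": [[0,0,0],[0,0,0],[0,0,0],[0,0,0],[0,0,0],[0,0,0],[0,0,0],[0,0,0],[0,0,0],[0,0,0]]}'
```

```text
time: 19.05
position: [529.8, 312.6, 69.2]
orientation: [0.932, 0.362, 0.0, -0.0]
wrist_force: [-3.0, -1.3, 8.9]
opening: 0.1
gripper_force: 4.6
```

```bash
python3 -m handwheel '{"delta_pos": [[0,0,-0.001],[0,0,-0.001],[0,0,-0.001],[0,0,0],[0,0,0],[0,0,0],[0,0,0],[0,0,0],[0,0,0],[0,0,0]], "dr": [[0,0,0],[0,0,0],[0,0,0],[0,0,0],[0,0,0],[0,0,0],[0,0,0],[0,0,0],[0,0,0],[0,0,0]]}'
```

```text
time: 20.3
position: [529.9, 312.8, 66.4]
orientation: [0.932, 0.362, 0.0, -0.0]
wrist_force: [-2.9, -0.6, 9.9]
opening: -0.1
gripper_force: 5.1
```

```bash
python3 -m handwheel '{"delta_pos": [[0,0,-0.001],[0,0,-0.001],[0,0,-0.001],[0,0,0],[0,0,0],[0,0,0],[0,0,0],[0,0,0],[0,0,0],[0,0,0]], "dr": [[0,0,0],[0,0,0],[0,0,0],[0,0,0],[0,0,0],[0,0,0],[0,0,0],[0,0,0],[0,0,0],[0,0,0]]}'
```

```text
time: 21.55
position: [530.1, 313.0, 64.1]
orientation: [0.932, 0.362, 0.001, -0.0]
wrist_force: [-5.7, -3.1, 22.1]
opening: -0.2
gripper_force: 10.9
```

Seated at 64.1, with the force rising. A little more, then over to B (439,231).

```bash
python3 -m handwheel '{"delta_pos": [[0,0,-0.0007],[0,0,0],[0,0,0],[0,0,0],[0,0,0.012],[0,0,0.013],[-0.0295,-0.027,0],[-0.0295,-0.027,0],[-0.0305,-0.027,0],[0,0,0]], "dr": [[0,0,0],[0,0,0],[0,0,0],[0,0,0],[0,0,0],[0,0,0],[0,0,0],[0,0,0],[0,0,0],[0,0,0]]}'
```

```text
time: 22.8
position: [439.0, 229.5, 87.6]
orientation: [0.933, 0.361, -0.0, 0.001]
wrist_force: [-0.1, -0.3, 0.7]
opening: -0.2
gripper_force: 0.0
```

```bash
python3 marks.py; python3 -m handwheel '{"delta_pos": [[0,0,0],[0,0,-0.003],[0,0,-0.003],[0,0,-0.003],[0,0,-0.003],[0,0,-0.002],[0,0,-0.002],[0,0,-0.001],[0,0,-0.001],[0,0,0]], "dr": [[0,0,0],[0,0,0],[0,0,0],[0,0,0],[0,0,0],[0,0,0],[0,0,0],[0,0,0],[0,0,0],[0,0,0]]}'
```

```text
A [[331.3, 230.8, 68.0], [192.8, 199.1, 26.0]] [528.  311.2  91.2] exp94/86 [[[332.0, 230.4], [331.5, 232.4]], [[192.3, 198.4], [192.5, 200.8]]]
B [None, None] exp94/86 [[[287.2, 206.9], [287.0, 208.9]], [[231.2, 188.5], [231.2, 190.9]]]
C [[246.9, 259.7, 85.0], [207.2, 165.6, 24.0]] [556.8 105.6  91. ] exp94/86 [[[246.7, 258.4], [246.8, 260.3]], [[208.4, 164.6], [208.5, 166.8]]]
D [[294.1, 288.1, 102.0], [173.1, 174.5, 20.0]] [643.  186.   87.3] exp94/86 [[[294.1, 286.5], [293.8, 288.2]], [[172.8, 172.7], [173.0, 174.9]]]
time: 24.15
position: [440.2, 231.4, 69.2]
orientation: [0.932, 0.362, 0.0, 0.0]
wrist_force: [-1.9, -0.5, 7.8]
opening: -0.3
gripper_force: 3.5
```

```bash
python3 -m handwheel '{"delta_pos": [[0,0,-0.001],[0,0,-0.001],[0,0,-0.001],[0,0,0],[0,0,0],[0,0,0],[0,0,0],[0,0,0],[0,0,0],[0,0,0]], "dr": [[0,0,0],[0,0,0],[0,0,0],[0,0,0],[0,0,0],[0,0,0],[0,0,0],[0,0,0],[0,0,0],[0,0,0]]}'
```

```text
time: 25.4
position: [440.2, 231.4, 66.2]
orientation: [0.932, 0.362, -0.0, 0.0]
wrist_force: [-2.0, 0.2, 7.2]
opening: -0.2
gripper_force: 3.6
```

```bash
python3 -m handwheel '{"delta_pos": [[0,0,-0.001],[0,0,-0.001],[0,0,-0.001],[0,0,0],[0,0,0],[0,0,0],[0,0,0],[0,0,0],[0,0,0],[0,0,0]], "dr": [[0,0,0],[0,0,0],[0,0,0],[0,0,0],[0,0,0],[0,0,0],[0,0,0],[0,0,0],[0,0,0],[0,0,0]]}'
```

```text
time: 26.65
position: [440.1, 231.4, 63.2]
orientation: [0.932, 0.362, -0.0, 0.0]
wrist_force: [-3.3, -0.1, 7.7]
opening: 0.4
gripper_force: 4.0
```

```bash
python3 marks.py | cut -c1-110
```

```text
A [[331.2, 231.9, 67.0], [193.0, 200.5, 24.0]] [527.8 311.5  86.7] exp94/86 [[[332.0, 230.4], [331.5, 232.4]],
B [None, None] exp94/86 [[[287.2, 206.9], [287.0, 208.9]], [[231.2, 188.5], [231.2, 190.9]]]
C [[246.9, 260.6, 82.0], [207.0, 166.6, 25.0]] [557.3 105.7  87.5] exp94/86 [[[246.7, 258.4], [246.8, 260.3]],
D [[294.1, 288.2, 97.0], [174.2, 174.1, 27.0]] [641.6 184.9  87.6] exp94/86 [[[294.1, 286.5], [293.8, 288.2]],
```

Nearly there, and still at 8 N. Continue gently.

```bash
python3 -m handwheel '{"delta_pos": [[0,0,-0.001],[0,0,-0.0005],[0,0,0],[0,0,0],[0,0,0],[0,0,0],[0,0,0],[0,0,0],[0,0,0],[0,0,0]], "dr": [[0,0,0],[0,0,0],[0,0,0],[0,0,0],[0,0,0],[0,0,0],[0,0,0],[0,0,0],[0,0,0],[0,0,0]]}'
```

```text
time: 28.0
position: [440.2, 231.4, 63.0]
orientation: [0.932, 0.362, 0.0, 0.0]
wrist_force: [-12.7, -6.9, 43.7]
opening: 0.1
gripper_force: 21.8
```

B bottomed out at 44 N. Lift clear and check all four corners.

```bash
python3 -m handwheel '{"delta_pos": [[0,0,0.012],[0,0,0.02],[0,0,0.04],[0,0,0.04],[0,-0.05,0.02],[0,-0.05,0],[0,-0.05,0],[0,-0.05,0],[0,0,0],[0,0,0]], "dr": [[0,0,0],[0,0,0],[0,0,0],[0,0,0],[0,0,0],[0,0,0],[0,0,0],[0,0,0],[0,0,0],[0,0,0]]}'
python3 marks.py
python3 - <<'E'
from h import *
S=[env.snapshot(n) for n in ("scene","side")]
a=cv2.resize(S[0]["frame"][190:315,230:355],(400,400),interpolation=0);b=cv2.resize(S[1]["frame"][150:230,160:240],(400,400),interpolation=0)
cv2.imwrite("pics/c6.png",np.hstack([a,b])[:,:,::-1])
E
```

```text
time: 29.25
position: [440.4, 31.7, 193.7]
orientation: [0.932, 0.361, 0.0, -0.0]
wrist_force: [0.6, 0.1, 0.1]
opening: 0.0
gripper_force: 0.0
A [[331.2, 231.9, 67.0], [192.9, 200.6, 25.0]] [528.  311.6  86.6] exp94/86 [[[332.0, 230.4], [331.5, 232.4]], [[192.3, 198.4], [192.5, 200.8]]]
B [[286.6, 209.1, 60.0], [231.3, 190.3, 27.0]] [439.4 229.7  86.7] exp94/86 [[[287.2, 206.9], [287.0, 208.9]], [[231.2, 188.5], [231.2, 190.9]]]
C [[246.9, 260.5, 82.0], [207.0, 166.5, 25.0]] [557.2 105.7  87.9] exp94/86 [[[246.7, 258.4], [246.8, 260.3]], [[208.4, 164.6], [208.5, 166.8]]]
D [[294.1, 288.2, 97.0], [174.3, 174.0, 27.0]] [641.6 184.8  87.9] exp94/86 [[[294.1, 286.5], [293.8, 288.2]], [[172.8, 172.7], [173.0, 174.9]]]
```

View pics/c6.png

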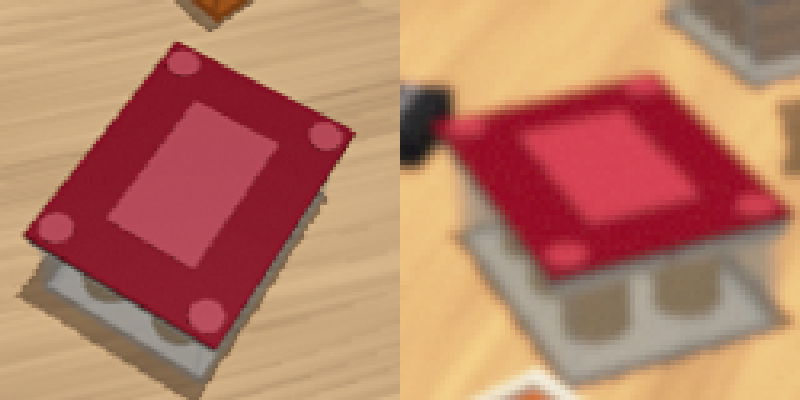

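All four corners read 86.6–87.9 mm and the view shows the lid level with no visible pale seal at the edge. C stopped slightly high on its first press (64.3), so I do a short confirming round on C, D and A.

```bash
python3 -m handwheel '{"delta_pos": [[0.038,0.0245,0],[0.038,0.0245,0],[0.038,0.0245,0],[0,0,-0.04],[0,0,-0.04],[0,0,-0.03],[0,0,-0.012],[0,0,-0.005],[0,0,-0.001],[0,0,0]], "dr": [[0,0,0],[0,0,0],[0,0,0],[0,0,0],[0,0,0],[0,0,0],[0,0,0],[0,0,0],[0,0,0],[0,0,0]]}'
```

```text
time: 30.7
position: [554.8, 105.0, 66.3]
orientation: [0.932, 0.361, 0.001, 0.0]
wrist_force: [-1.2, 0.5, 0.5]
opening: 0.0
gripper_force: 0.0
```

```bash
python3 -m handwheel '{"delta_pos": [[0,0,-0.001],[0,0,-0.001],[0,0,-0.001],[0,0,0],[0,0,0],[0,0,0],[0,0,0],[0,0,0],[0,0,0],[0,0,0]], "dr": [[0,0,0],[0,0,0],[0,0,0],[0,0,0],[0,0,0],[0,0,0],[0,0,0],[0,0,0],[0,0,0],[0,0,0]]}'
```

```text
time: 31.95
position: [554.4, 104.9, 63.2]
orientation: [0.932, 0.361, 0.0, 0.0]
wrist_force: [-4.5, -1.6, 13.9]
opening: -0.3
gripper_force: 6.9
```

```bash
python3 -m handwheel '{"delta_pos": [[0,0,-0.001],[0,0,0],[0,0,0],[0,0,0],[0,0,0],[0,0,0],[0,0,0],[0,0,0],[0,0,0],[0,0,0]], "dr": [[0,0,0],[0,0,0],[0,0,0],[0,0,0],[0,0,0],[0,0,0],[0,0,0],[0,0,0],[0,0,0],[0,0,0]]}'
```

```text
time: 33.2
position: [554.5, 104.8, 63.1]
orientation: [0.932, 0.361, 0.0, 0.0]
wrist_force: [-10.2, -3.5, 31.8]
opening: -0.3
gripper_force: 16.4
```

C is hard at 63.1, the same as B. Confirm D.

```bash
python3 -m handwheel '{"delta_pos": [[0,0,0.015],[0.0295,0.027,0],[0.0295,0.027,0],[0.0295,0.027,0],[0,0,-0.006],[0,0,-0.005],[0,0,-0.002],[0,0,-0.001],[0,0,-0.001],[0,0,0]], "dr": [[0,0,0],[0,0,0],[0,0,0],[0,0,0],[0,0,0],[0,0,0],[0,0,0],[0,0,0],[0,0,0],[0,0,0]]}'
```

```text
time: 34.45
position: [642.3, 184.9, 63.2]
orientation: [0.933, 0.361, -0.0, 0.0]
wrist_force: [-10.9, -4.5, 23.5]
opening: -0.1
gripper_force: 11.6
```

```bash
python3 -m handwheel '{"delta_pos": [[0,0,0],[0,0,0],[0,0,0.015],[0,0,0.005],[-0.038,0.042,0],[-0.038,0.042,0],[-0.038,0.042,0],[0,0,-0.006],[0,0,-0.006],[0,0,0]], "dr": [[0,0,0],[0,0,0],[0,0,0],[0,0,0],[0,0,0],[0,0,0],[0,0,0],[0,0,0],[0,0,0],[0,0,0]]}'
```

```text
time: 35.7
position: [529.4, 310.5, 68.9]
orientation: [0.933, 0.361, -0.0, 0.0]
wrist_force: [-0.0, 0.2, 0.1]
opening: -0.1
gripper_force: 0.0
```

```bash
python3 -m handwheel '{"delta_pos": [[0,0,-0.002],[0,0,-0.002],[0,0,-0.001],[0,0,-0.001],[0,0,-0.001],[0,0,-0.001],[0,0,0],[0,0,0],[0,0,0],[0,0,0]], "dr": [[0,0,0],[0,0,0],[0,0,0],[0,0,0],[0,0,0],[0,0,0],[0,0,0],[0,0,0],[0,0,0],[0,0,0]]}'
```

```text
time: 36.95
position: [528.9, 311.9, 63.1]
orientation: [0.932, 0.361, 0.0, 0.0]
wrist_force: [-8.8, -6.4, 28.5]
opening: -0.1
gripper_force: 14.2
```

All four corners are hard at 63.0–63.2. Retract, check and hand in.

```bash
python3 -m handwheel '{"delta_pos": [[0,0,0.012],[0,0,0.02],[0,0,0.04],[0,0,0.04],[-0.02,-0.04,0.01],[-0.02,-0.04,0],[-0.02,-0.04,0],[0,-0.04,0],[0,0,0],[0,0,0]], "dr": [[0,0,0],[0,0,0],[0,0,0],[0,0,0],[0,0,0],[0,0,0],[0,0,0],[0,0,0],[0,0,0],[0,0,0]]}'; python3 marks.py|cut -c1-90; python3 -c "
from h import *
print(env.close_job())"
```

```text
time: 38.2
position: [469.1, 152.5, 184.2]
orientation: [0.932, 0.361, 0.001, -0.0]
wrist_force: [0.1, -0.0, 0.5]
opening: -0.5
gripper_force: 0.0
A [[331.1, 232.0, 65.0], [192.7, 200.6, 26.0]] [528.3 311.4  86.5] exp94/86 [[[332.0, 230.
B [[286.6, 209.1, 60.0], [231.4, 190.2, 27.0]] [439.3 229.5  86.9] exp94/86 [[[287.2, 206.
C [[246.9, 260.5, 82.0], [206.8, 166.6, 26.0]] [557.5 105.9  87.8] exp94/86 [[[246.7, 258.
D [[294.1, 288.2, 96.0], [173.4, 174.4, 24.0]] [642.7 185.6  87.2] exp94/86 [[[294.1, 286.
the job is handed in; nothing more can be done
None
```

The burgundy lid is pressed down at all four corners and reads flush to within camera accuracy (86.5–87.8 mm against 86 mm, each corner hard at the same depth), peak measured force was about 46 N, the blue tub was left alone, and the job was handed in at about 38 s; no verdict was returned.

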